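# Quick-spin loaded tubes in a microcentrifuge

## Robot

A 6-joint arm with a two-finger parallel gripper is mounted at the origin on a cart in front of the work surface, level with it; the furniture and walls round the work are solid. World frame = base frame: x ahead of the robot, y to its left, z up, the work surface at z = 0. Lengths are in m, angles in rad, forces in N, time in s.
With the tool pointing down it reaches from about 0.3 to 0.775 m from the base axis. Payload 14.6 kg.
Tool frame: the origin (TCP) lies midway between the tips of the shut fingers; the grasp point (between the pads) lies 19 mm behind it (ctrl.grip_depth is the distance from the TCP to the grasp point, in m); z points along the fingers, x is the direction in which the jaws open and shut, and the axes are right-handed (so a half turn about z gives the same grasp; the last joint's range is limited). The gripper opens to 94 mm and grips with 3 to 60 N. Pads are 16 mm wide; open, the fingers measure 119 mm over their backs; the gripper's body (75 mm by 177 mm) begins 78 mm behind the grasp point.
Start: joints at [-1.199, 0.3, 1.521, -0, 1.321, -0.067], TCP at [0.234, -0.498, 0.205] pointing down, gripper open.
Joint ranges: [-3.03, 3.03], [-0.79, 2.21], [0.23, 2.52], [-1.04, 4.18], [0, 3.07], [-2.55, 2.55]. Speed limits (rad/s): [2.22, 2.22, 2.57, 3.14, 3.14, 3.14].

## Interface

Orientations are given as [roll, pitch, yaw] about the fixed x, y, z axes, in that order (R = Rz(yaw) Ry(pitch) Rx(roll)).
In Python, from station import ctrl gives the robot as it stands.
- The arm moves only by the tool play_rows, never from a script. Its argument "steps" is a list that holds one entry, the list of rows, each a list of 7 numbers: the shift along the tool's x, y, z in cm, then the turn, a rotation vector about the tool's x, y, z in rad, then the opening, from 0 (shut) to 1 (fully open). In form: [[[x, y, z, ax, ay, az, hand], ...]]. A call has 1 to 20 rows; each row is the pose to reach, as a shift and turn from the pose measured when the call began, along the tool's axes at that moment; what a row does not reach only later rows make up. A row lasts 1/12 s, in which the tool goes at most 41.7 mm and 7.16 degrees, less where a joint would pass 70% of its speed; a pose out of reach is approached as far as the arm can. A call with a gripper value outside its range is refused whole. The fingers move at their own pace and stop on an object; "force" is the grip in N (left out, the last holds). Time passes only in rows, so rows that repeat a pose let the fingers close. It gives the time, the measured TCP pose, the force and the opening at its end, in the units of the state.
- ctrl.get_obs(): the state, without advancing time (a new reading comes with each control period).
- ctrl.camera(name): name is "scene" or "top" or "wrist"; returns a dict with "frame" (384x512x3 uint8, blue, green, red), "fovy" (degrees; the focal length in pixels is half the picture's height over the tangent of half this angle, whatever the lens; pixels are square), "cx", "cy" (the principal point, pixels), "world_to_cam" (4x4, takes a point from world to camera coordinates). Camera axes: x right, y up, looking along -z (the intrinsics and any distortion apply to the point x, -y, -z); pixel columns grow to the right and rows downward; lengths in m; the calibration is good to about 2 mm. A picture is of the moment at which its call begins. There is no depth.
- ctrl.hand_in(): hands the job in, once; it reports no verdict.
The state is a dict: "time_s": time; "qpos": joint angles; "joint_vel": joint speeds; "tau": joint torques, N m; "ee_pos": TCP position; "eef_rot": TCP orientation; "force": force on the tool from outside, world axes, zero at the start; "moment": the same for the moment, N m; "grip_width": finger opening in m.
Only numpy, scipy, OpenCV 4.12 (cv2) and the standard library are available. Lean on these libraries where they do the work, as an engineer would, in place of code of your own. Each camera call takes 0.05 s, during which the arm holds its last target. There are 200 camera calls.

## Task

Give the tubes already loaded in the microcentrifuge a short spin: first switch it on by pressing down the far, raised half of the black rocker, then push the lid down by its front lip until the catch holds it shut and let go of it, and last press the blue key all the way down and keep it down; the program finishes while still holding the blue key. The blue key must not be pressed before the lid is caught, and the green and red keys not at all. Use only the fingertips: pick nothing up, do not lift the lid further open, and leave the other things on the bench where they are.

Things in the scene. Friction and masses are not known exactly. Their poses are not given: they have to be found in the camera images.
- centrifuge: White benchtop microcentrifuge, fixed; 300 mm deep (x), 240 wide (y), 131 high shut. Origin: centre of its underside, on the bench; x runs from its front to the hinge at the back, y to its left, z up. Its front part, x -150 to -48 mm, is a deck rising backwards at 0.21 rad, 58 mm high in front, 80 at the lid; on it from left (+y): black rocker, green, red, blue key; display behind the keys.
- rocker_far_end (a point): Top of the far half (away from the robot, white stroke) of the black power rocker, 15 mm from its pivot; moves with it. The rocker is 38 mm long up the slope, 22 wide. Off: this half stands up, the point 12.5 mm over the deck. Pressed down it snaps over and stays on, the point then about 7.5 mm over the deck.
- power_rocker (a joint): Angle of the power rocker, rad: 0 off (far half up), 0.34 on (far half down). It snaps over past 0.17 and stays; about 4 N down on the far end turn it.
- lid_lip (a point): Middle of the top of the grey grip lip at the lid's front edge, 80 mm wide, 9 thick; moves with the lid, its z is the lid's upward normal. Shut: 131 mm over the bench at x = -56 mm of the centrifuge. The hinge axis is parallel to the centrifuge's y, at x = 140, z = 121 mm in its frame; this point lies 196 mm from it along the lid and 9.5 mm above the lid's plane.
- lid (a joint): Lid angle, rad: 0 shut, starts 0.4 to 0.62 open. A spring in the hinge lifts it and friction steadies it, so it stays open, but springs up from nearly shut unless caught. In the last 10 mm of the lip's travel it must be pushed past a roller catch, about 7 N down on the lip, and then fully down; let go, it then stays shut and reads under 0.005.
- short_key_top (a point): Centre of the top of the blue short-spin key (white double arrow), at the right of the deck: 18 mm square, its top 8.5 mm over the deck and parallel to it; no other key within 58 mm. The point moves with the key.
- short_key (a joint): Travel of the blue key, m: 0 up, 0.004 fully pressed (square to the deck, 12 degrees from vertical); its spring takes 2 N to start and 4 N at the end and lifts it again.
- start_key_top (a point): Centre of the top of the green key (white triangle), same make as the blue one; not to be pressed.
- start_key (a joint): Travel of the green key, m: 0 up, 0.004 pressed.
- stop_key_top (a point): Centre of the top of the red key (white square), same make, 46 mm right of the green one; not to be pressed.
- stop_key (a joint): Travel of the red key, m: 0 up, 0.004 pressed.
- vial_blue: Small clear vial with blue cap, 25 mm across, 53 mm high, standing in front of the centrifuge's left corner; origin centre of its underside. Leave it.
- vial_white: Small vial with white cap, 25 mm across, 59 mm high, standing right of the centrifuge; origin centre of its underside. Leave it.
- amber_bottle: Amber dropper bottle with black teat, 35 mm across, 110 mm high, standing right of the centrifuge; origin centre of its underside. Leave it.
- marker: Blue and white marker pen, 136 mm long, 20 mm high, lying before the centrifuge; origin under its middle. Leave it.
- dish: Petri dish with pink agar, 90 mm across, 18 mm high, left of the centrifuge before the enamel tray; origin centre of its underside. Leave it.

How it is judged:
By the outcome, as a careful person would: the job done as asked, in the order asked, and still so for the second after the job is handed in, while the arm keeps its last pose, push and grip.
It also fails if it takes over 45 s, if anything falls off the work surface, if the arm or the gripper's body presses on something with over 40 N, if the wrist force passes 120 N, or if a joint passes its speed limit or range.

## Working session

There is one attempt and no reset: what is moved stays moved. The work goes in short steps, Python scripts to look and compute and a tool call to move; the robot and the scene stay as the last step left them, time stands still between calls to the robot, and variables do not carry over. Pictures are saved under pics/ and viewed, about 8 in all and at most 12, crops included, and the job is handed in when it is done.

Besides the shell and the picture viewer there is one more tool, called after "Call:" as name(argument=value, ...) on one line, values as JSON. play_rows: Moves the arm, as the interface text tells. Its arguments: {"type":"object","properties":{"steps":{"type":"array"},"force":{"type":"number"}},"required":["steps"]}

```bash
ls; mkdir -p pics
python3 - <<'E'
from station import ctrl
import cv2,numpy as np
o=ctrl.get_obs()
for k in('time_s','ee_pos','eef_rot','force','grip_width'):print(k,o[k])
for n in('scene','top'):
    c=ctrl.camera(n);cv2.imwrite(f'pics/{n}0.png',c['frame'])
    print(n,{k:(np.round(v,3).tolist() if hasattr(v,'shape') else v) for k,v in c.items() if k!='frame'})
a=[cv2.imread(f'pics/{n}0.png') for n in('scene','top')]
E
```

```text
pics
time_s 0.0
ee_pos [ 0.23357163 -0.49762883  0.20485074]
eef_rot [-3.14151116e+00  1.23315894e-03 -1.13202155e+00]
force [1.00048942 0.61332231 0.00263085]
grip_width 0.09411234039994751
scene {'fovy': 44.262124135395894, 'cx': 255.60515266692246, 'cy': 192.51078501636593, 'world_to_cam': [[-0.823, -0.568, 0.005, 0.368], [0.429, -0.617, 0.66, -0.408], [-0.372, 0.546, 0.751, -0.977], [0.0, 0.0, 0.0, 1.0]]}
top {'fovy': 54.71907428314795, 'cx': 249.73879496890828, 'cy': 189.6786757394008, 'world_to_cam': [[-0.011, -1.0, 0.019, -0.167], [0.997, -0.01, 0.07, -0.569], [-0.07, 0.02, 0.997, -1.122], [0.0, 0.0, 0.0, 1.0]]}
```

View pics/scene0.png

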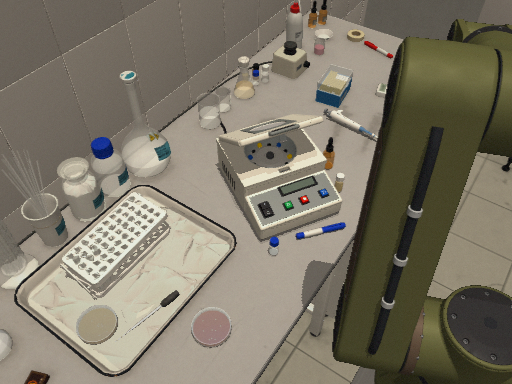

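View pics/top0.png

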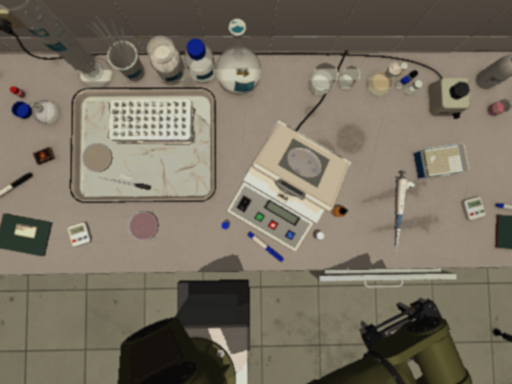

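Scene: the centrifuge has its rocker at about (266,209) and the green, red and blue keys at (288,205), (304,199) and (323,193). Top: rocker (243,202), keys (259,217), (273,225), (290,235). Next I'll measure the keys by colour and view enlarged crops.

```bash
cat > h.py <<'E'
import cv2,numpy as np
from station import ctrl
def ray(c,p):
    f=c['frame'].shape[0]/2/np.tan(np.radians(c['fovy'])/2)
    T=np.array(c['world_to_cam']);R=T[:3,:3]
    d=R.T@np.array([(p[0]-c['cx'])/f,-(p[1]-c['cy'])/f,-1.]);return -R.T@T[:3,3],d/np.linalg.norm(d)
def proj(c,X):
    f=c['frame'].shape[0]/2/np.tan(np.radians(c['fovy'])/2)
    T=np.array(c['world_to_cam']);q=T[:3,:3]@np.asarray(X)+T[:3,3]
    return np.array([c['cx']+f*q[0]/-q[2],c['cy']+f*q[1]/q[2]])
def tri(rs):
    A=sum(np.eye(3)-np.outer(d,d) for o,d in rs);b=sum((np.eye(3)-np.outer(d,d))@o for o,d in rs)
    X=np.linalg.solve(A,b);return X,[1e3*np.linalg.norm(np.cross(X-o,d)) for o,d in rs]
def plane(r,z): return r[0]+r[1]*(z-r[0][2])/r[1][2]
def blobs(c,box,col,mina=6):
    x0,y0,x1,y1=box;h=cv2.cvtColor(c['frame'][y0:y1,x0:x1],cv2.COLOR_BGR2HSV)
    H,S,V=cv2.split(h)
    m={'green':(H>45)&(H<85)&(S>110),'red':((H<8)|(H>172))&(S>140)&(V>80),'blue':(H>98)&(H<128)&(S>120),'black':(V<60)}[col]
    n,l,s,ce=cv2.connectedComponentsWithStats(m.astype(np.uint8))
    return [(int(s[i,4]),np.round(ce[i]+[x0,y0],2).tolist()) for i in range(1,n) if s[i,4]>=mina]
E
python3 - <<'E'
from h import *
B={'scene':(210,110,350,245),'top':(225,120,355,255)}
im=[]
for n,b in B.items():
    c=ctrl.camera(n)
    for k in('green','red','blue','black'):print(n,k,blobs(c,b,k))
    x0,y0,x1,y1=b;im.append(cv2.resize(c['frame'][y0:y1,x0:x1],(400,400),interpolation=cv2.INTER_CUBIC))
cv2.imwrite('pics/crop.png',np.hstack(im))
E
```

```text
scene green [(45, [288.13, 204.71])]
scene red [(37, [303.81, 199.08])]
scene blue [(15, [278.13, 144.53]), (16, [249.88, 156.69]), (45, [323.33, 192.4]), (132, [333.14, 227.04]), (43, [299.65, 235.07]), (65, [273.83, 240.71])]
scene black [(19, [222.89, 126.79]), (73, [329.6, 145.63]), (10, [268.5, 144.2]), (11, [285.0, 150.0]), (9, [253.0, 151.0]), (46, [269.63, 154.98]), (18, [224.61, 169.06]), (6, [228.0, 174.5]), (7, [230.0, 178.0]), (93, [297.18, 188.2]), (7, [232.0, 182.0]), (7, [234.0, 185.0]), (21, [322.38, 194.71]), (6, [299.5, 199.5]), (145, [265.33, 209.46]), (11, [304.45, 202.82]), (21, [287.33, 207.38]), (62, [223.65, 228.94])]
top green [(35, [259.09, 216.77])]
top red [(35, [272.46, 224.51])]
top blue [(21, [226.1, 224.95]), (38, [289.63, 234.61]), (16, [250.38, 234.62]), (45, [271.31, 250.91])]
top black [(12, [299.5, 125.0]), (48, [291.46, 187.69]), (108, [243.5, 203.5]), (36, [342.78, 210.36]), (6, [295.5, 222.33])]
```

View pics/crop.png

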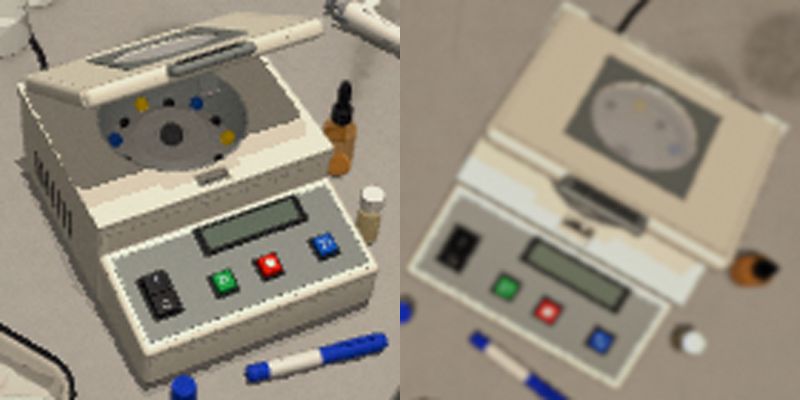

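The crop shows the rocker's raised far half at crop-left (152,282), the keys, and the dark grip lip at about scene (284,130) and top (290,189). I'll triangulate these.

Run:
```python
from h import *
s=ctrl.camera('scene');t=ctrl.camera('top')
P={'green':((288.13,204.71),(259.09,216.77)),'red':((303.81,199.08),(272.46,224.51)),'blue':((323.33,192.4),(289.63,234.61)),'rocker':((265.33,209.46),(243.5,202.8)),'lip':((284.2,130.3),(290.5,188.5))}
X={}
for k,(a,b) in P.items():
    X[k],r=tri([ray(s,a),ray(t,b)]);print(k,X[k].round(4),np.round(r,1))
v=X['blue']-X['green'];print(np.linalg.norm(X['red']-X['green']),np.linalg.norm(X['blue']-X['red']),np.linalg.norm(X['rocker']-X['green']))
print('yaw',np.arctan2(v[1],v[0])+np.pi/2)
```

```text
green [ 0.4839 -0.1991  0.0704] [0.1 0.1]
red [ 0.4606 -0.2382  0.0707] [0.4 0.4]
blue [ 0.4305 -0.2881  0.0698] [0.3 0.3]
rocker [ 0.5249 -0.1541  0.0677] [0.7 0.7]
lip [ 0.5532 -0.2722  0.2352] [1.3 1.3]
0.045443445758539994 0.05833270247766333 0.06097367707308912
yaw -0.5399259145825308
```

```bash
cat >> h.py <<'E'
from scipy.spatial.transform import Rotation as Ro
YAW=-0.54; O=np.array([.571,-.283,0])
Rc=lambda:Ro.from_euler('z',YAW).as_matrix()
def w(p): return O+Rc()@np.asarray(p)      # centrifuge -> world
def c_(X): return Rc().T@(np.asarray(X)-O)
def Rtool(tilt=.21):
    z=Rc()@[np.sin(tilt),0,-np.cos(tilt)];x=Rc()@[0,-1,0];return np.c_[x,np.cross(z,x),z]
def rel(target,R=None):
    o=ctrl.get_obs();R0=Ro.from_euler('xyz',o['eef_rot']).as_matrix()
    R=R0 if R is None else R
    return (100*R0.T@(np.asarray(target)-o['ee_pos'])).round(2).tolist(),Ro.from_matrix(R0.T@R).as_rotvec().round(3).tolist()
E
python3 - <<'E'
from h import *
print(rel(w([-.16,0,.27]),Rtool()),w([-.16,0,.27]))
c=ctrl.camera('wrist');T=c['world_to_cam'];o=ctrl.get_obs();R0=Ro.from_euler('xyz',o['eef_rot']).as_matrix()
print('cam in tool',R0.T@(-T[:3,:3].T@T[:3,3]-o['ee_pos']),'look',R0.T@(-T[2,:3]),c['fovy'])
E
```

```text
([-18.39, -30.74, -6.47], [0.193, 0.103, 0.975]) [ 0.43376661 -0.20073824  0.27      ]
cam in tool [ 0.00024682 -0.07099332 -0.17937215] look [-5.71323185e-04  2.43268744e-01  9.69958758e-01] 63.33563204213634
```

The wrist camera would sit on the lid side, so I'll take the other half-turn (yaw +1.03).

```bash
sed -i 's/x=Rc()@\[0,-1,0\]/x=Rc()@[0,1,0]/' h.py
python3 - <<'E'
from h import *
print(rel(w([-.16,0,.27]),Rtool()))
E
```

```text
([-18.39, -30.74, -6.46], [-0.121, 0.227, -2.153])
```

Call:
play_rows(steps=[[[0, 0, -5, 0, 0, 0, 0], [0, 0, -8, 0, 0, -0.12, 0], [-3, -5, -8, 0, 0, -0.24, 0], [-5, -8, -8, -0.02, 0.04, -0.36, 0], [-7, -11, -8, -0.03, 0.06, -0.48, 0], [-9, -14, -8, -0.04, 0.08, -0.6, 0], [-11, -17, -8, -0.05, 0.09, -0.72, 0], [-13, -20, -8, -0.06, 0.1, -0.84, 0], [-15, -23, -8, -0.06, 0.11, -0.96, 0], [-17, -27, -8, -0.07, 0.12, -1.08, 0], [-18.4, -30.7, -6.5, -0.07, 0.13, -1.2, 0], [-18.4, -30.7, -6.5, -0.08, 0.14, -1.32, 0], [-18.4, -30.7, -6.5, -0.08, 0.15, -1.44, 0], [-18.4, -30.7, -6.5, -0.09, 0.17, -1.56, 0], [-18.4, -30.7, -6.5, -0.1, 0.18, -1.68, 0], [-18.4, -30.7, -6.5, -0.1, 0.19, -1.8, 0], [-18.4, -30.7, -6.5, -0.11, 0.2, -1.92, 0], [-18.4, -30.7, -6.5, -0.115, 0.215, -2.04, 0], [-18.4, -30.7, -6.5, -0.12, 0.23, -2.15, 0], [-18.4, -30.7, -6.5, -0.12, 0.23, -2.15, 0]]])

```text
time_s: 2.02
ee_pos: [0.4332, -0.2009, 0.2704]
eef_rot: [2.929, -0.002, 1.033]
force: [0.0, -0.4, -0.2]
grip_width: 0.0006
```

Run:
```python
from h import *
o=ctrl.get_obs();print(o['time_s'],o['ee_pos'],o['eef_rot'],o['force'],o['grip_width'],np.round(o['qpos'],2))
c=ctrl.camera('wrist')
np.save('w1.npy',c,allow_pickle=True)
for k in('green','red','blue','black'):print(k,blobs(c,(0,0,512,384),k,40))
cv2.imwrite('pics/w1.png',c['frame'])
```

```text
2.0167 [ 0.43318548 -0.20093154  0.27043463] [ 2.92923520e+00 -1.64995276e-03  1.03298631e+00] [ 0.02414808 -0.41746995 -0.20961401] 0.0005705649627233795 [-0.51 -0.04  1.77 -0.    1.2  -1.54]
green [(131, [279.02, 165.73])]
red [(147, [242.38, 165.43])]
blue [(560, [202.53, 96.6]), (266, [342.82, 103.09]), (126, [272.88, 106.43]), (133, [195.39, 165.59]), (595, [74.67, 344.48])]
black [(12542, [356.83, 294.07]), (70, [244.83, 160.89]), (85, [279.19, 163.81]), (182, [322.66, 164.01]), (333, [256.87, 263.44]), (8823, [203.07, 310.63]), (1053, [21.65, 300.81]), (46, [256.7, 313.87]), (42, [127.5, 317.0]), (47, [377.98, 359.53]), (8860, [257.88, 374.84])]
```

View pics/w1.png

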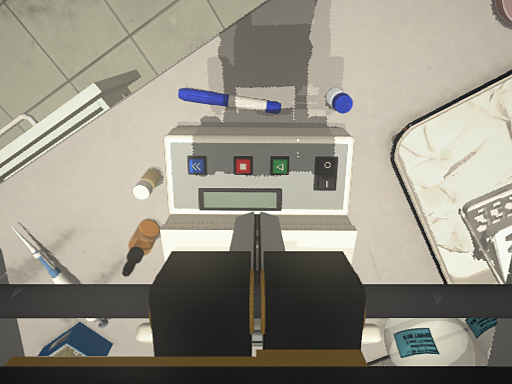

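The wrist view is aligned with the centrifuge: keys at about (197,166), (243,166), (280,166), rocker x 315–338, y 156–190 with the far half below in the picture. Next come key hull centres, a three-view triangulation and an enlarged crop.

Run:
```python
from h import *
c=np.load('w1.npy',allow_pickle=True).item();s=ctrl.camera('scene');t=ctrl.camera('top')
P={'green':((288.13,204.71),(259.09,216.77)),'red':((303.81,199.08),(272.46,224.51)),'blue':((323.33,192.4),(289.63,234.61))}
box={'blue':(183,150,212,182),'red':(230,150,256,182),'green':(266,150,294,182)}
X={}
for k,(x0,y0,x1,y1) in box.items():
    h=cv2.cvtColor(c['frame'][y0:y1,x0:x1],cv2.COLOR_BGR2HSV)
    m=((h[...,1]>110)&(h[...,2]>70)).astype(np.uint8)
    r=cv2.boundingRect(cv2.findNonZero(m));p=(x0+r[0]+(r[2]-1)/2,y0+r[1]+(r[3]-1)/2)
    rs=[ray(s,P[k][0]),ray(t,P[k][1]),ray(c,p)]
    X[k],e=tri(rs);print(k,r,p,X[k].round(4),np.round(e,1),'c',c_(X[k]).round(4),'on plane .0725',plane(rs[2],.0725).round(4),c_(plane(rs[2],.0725)).round(4))
v=X['blue']-X['green'];print('yaw',np.arctan2(v[1],v[0])+np.pi/2)
for n,p in{'deckL':(165,165),'deckR':(353,165)}.items():print(n,c_(plane(ray(c,p),.065)).round(4))
for z,p in((.0775,(326.5,183)),(.076,(326.5,173)),(.07,(326.5,157)),(.07,(326.5,190))):print('rk',p,c_(plane(ray(c,p),z)).round(4))
cv2.imwrite('pics/w1c.png',cv2.resize(c['frame'][118:230,155:365],None,fx=3.8,fy=3.8,interpolation=cv2.INTER_CUBIC))
```

```text
blue (6, 9, 14, 14) (195.5, 165.5) [ 0.4309 -0.2881  0.0704] [0.8 0.2 1. ] c [-0.1175 -0.0764  0.0704] on plane .0725 [ 0.4314 -0.2877  0.0725] [-0.1173 -0.0758  0.0725]
red (6, 9, 15, 14) (243.0, 165.5) [ 0.4609 -0.2376  0.0718] [1.  0.3 1.1] c [-0.1178 -0.0176  0.0718] on plane .0725 [ 0.4618 -0.237   0.0725] [-0.1174 -0.0167  0.0725]
green (7, 10, 14, 13) (279.5, 166.0) [ 0.4843 -0.1986  0.072 ] [1.2 0.6 1.5] c [-0.1178  0.0279  0.072 ] on plane .0725 [ 0.4857 -0.1983  0.0725] [-0.1167  0.0288  0.0725]
yaw -0.5375495766488596
deckL [-0.1148 -0.116   0.065 ]
deckR [-0.115   0.1229  0.065 ]
rk (326.5, 183) [-0.0956  0.0886  0.0775]
rk (326.5, 173) [-0.1088  0.0875  0.076 ]
rk (326.5, 157) [-0.1278  0.0868  0.07  ]
rk (326.5, 190) [-0.0818  0.0915  0.07  ]
```

View pics/w1c.png

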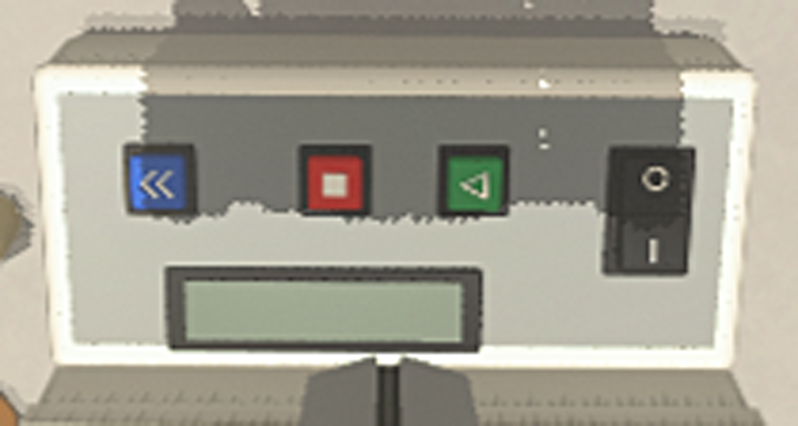

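Run:
```python
from h import *
n=np.array([-np.sin(.21),0,np.cos(.21)])
e=np.array([-.093,.088,.0815])
for d in(.05,.015,.003,-.006):print(d,rel(w(e+n*d),Rtool()),w(e+n*d).round(4))
c=np.load('w1.npy',allow_pickle=True).item()
print('stroke',c_(plane(ray(c,(326.8,183.8)),.0815)).round(4))
```

```text
0.05 ([8.83, 2.55, 14.89], [0.002, -0.001, -0.008]) [ 0.5275 -0.1543  0.1304]
0.015 ([8.83, 2.55, 18.39], [0.002, -0.001, -0.008]) [ 0.5338 -0.1581  0.0962]
0.003 ([8.83, 2.54, 19.59], [0.002, -0.001, -0.008]) [ 0.5359 -0.1594  0.0844]
-0.006 ([8.83, 2.54, 20.49], [0.002, -0.001, -0.008]) [ 0.5375 -0.1604  0.0756]
stroke [-0.0964  0.088   0.0815]
```

Call:
play_rows(steps=[[[4, 1.2, 4, 0, 0, 0, 0], [8.8, 2.5, 8, 0, 0, 0, 0], [8.8, 2.5, 12, 0, 0, 0, 0], [8.8, 2.5, 15, 0, 0, 0, 0], [8.8, 2.5, 17, 0, 0, 0, 0], [8.8, 2.5, 18.4, 0, 0, 0, 0], [8.8, 2.5, 19, 0, 0, 0, 0], [8.8, 2.5, 19.3, 0, 0, 0, 0], [8.8, 2.5, 19.6, 0, 0, 0, 0], [8.8, 2.5, 19.6, 0, 0, 0, 0]]])

```text
time_s: 3.0
ee_pos: [0.5358, -0.1597, 0.0852]
eef_rot: [2.929, -0.003, 1.023]
force: [-0.9, 0.7, -0.4]
grip_width: 0.0006
```

Call:
play_rows(steps=[[[0, 0, 0.15, 0, 0, 0, 0], [0, 0, 0.3, 0, 0, 0, 0], [0, 0, 0.45, 0, 0, 0, 0], [0, 0, 0.6, 0, 0, 0, 0], [0, 0, 0.6, 0, 0, 0, 0]]])

```text
time_s: 3.42
ee_pos: [0.5371, -0.1605, 0.0795]
eef_rot: [2.928, -0.003, 1.023]
force: [2.0, -1.3, 2.8]
grip_width: 0.0003
```

Call:
play_rows(steps=[[[0, 0, 0.1, 0, 0, 0, 0], [0, 0, 0.2, 0, 0, 0, 0], [0, 0, 0.3, 0, 0, 0, 0], [0, 0, 0.35, 0, 0, 0, 0], [0, 0, 0.35, 0, 0, 0, 0]]])

```text
time_s: 3.83
ee_pos: [0.5378, -0.1607, 0.0785]
eef_rot: [2.927, -0.003, 1.023]
force: [-18.8, 6.5, 36.1]
grip_width: 0.0006
```

Call:
play_rows(steps=[[[0, 0, -1, 0, 0, 0, 0], [0, 0, -4, 0, 0, 0, 0], [-1, -2, -8, 0, 0, 0, 0], [-2, -4, -11, 0, 0, 0, 0], [-3, -5, -14, 0, 0, 0, 0], [-4, -6, -17, 0, 0, 0, 0], [-4, -6, -17, 0, 0, 0, 0]]])

```text
time_s: 4.42
ee_pos: [0.4349, -0.1462, 0.2368]
eef_rot: [2.92, -0.004, 1.022]
force: [-0.3, 0.1, 1.2]
grip_width: 0.0003
```

Run:
```python
from h import *
o=ctrl.get_obs();print(o['time_s'],o['ee_pos'],c_(o['ee_pos']),o['force'])
c=ctrl.camera('wrist');s=ctrl.camera('scene')
p=proj(c,w([-.094,.088,.08])).astype(int);q=proj(s,w([-.094,.088,.08])).astype(int);print(p,q)
l=c['frame'][max(p[1]-50,0):p[1]+50,p[0]-50:p[0]+50];r=s['frame'][110:245,210:350]
cv2.imwrite('pics/rk.png',np.hstack([cv2.resize(a,(400,400),interpolation=cv2.INTER_CUBIC) for a in(l,r)]))
```

```text
4.4167 [ 0.43489721 -0.14619297  0.23678757] [-0.18707396  0.04736523  0.23678757] [-0.31157182  0.09276991  1.22540302]
[290 215] [262 203]
```

View pics/rk.png

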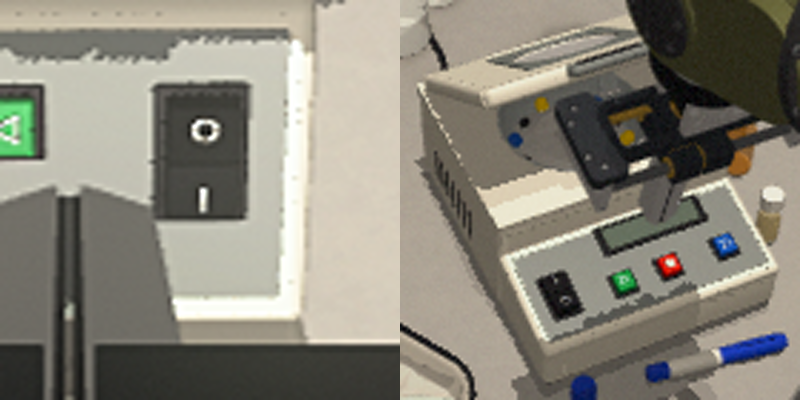

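The contact height (tip at 78.5 mm with a hard stop) fits the "on" position, but I can't tell from this view. I'll return to the first viewing pose for a like-for-like comparison.

Run:
```python
from h import *
print(rel([.43318548,-.20093154,.27043463],Ro.from_euler('xyz',[2.92923520,-.00164995,1.03298631]).as_matrix()))
```

```text
([-4.8, 3.42, -3.16], [0.004, 0.0, -0.011])
```

Call:
play_rows(steps=[[[-2.4, 1.7, -1.6, 0, 0, 0, 0], [-4.8, 3.4, -3.2, 0.004, 0, -0.01, 0], [-4.8, 3.42, -3.16, 0.004, 0, -0.011, 0], [-4.8, 3.42, -3.16, 0.004, 0, -0.011, 0]]])

```text
time_s: 4.85
ee_pos: [0.4333, -0.2016, 0.2691]
eef_rot: [2.931, -0.001, 1.031]
force: [0.2, 0.8, -0.7]
grip_width: 0.0
```

Run:
```python
from h import *
c0=np.load('w1.npy',allow_pickle=True).item();c=ctrl.camera('wrist')
cv2.imwrite('pics/cmp.png',np.hstack([cv2.resize(a['frame'][145:200,305:350],(360,440),interpolation=cv2.INTER_CUBIC) for a in(c0,c)]))
```

```text
(no output)
```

View pics/cmp.png

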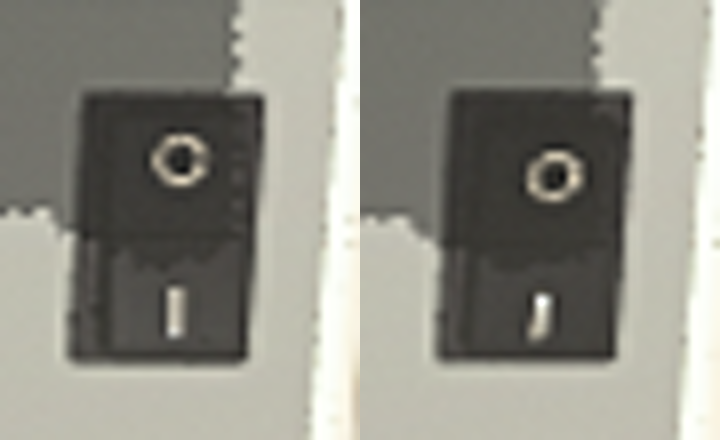

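Comparing before (left) and after (right), the O mark shifted about 2 px and the stroke changed its lighting and angle. That fits a flipped rocker, so it's on. Next is the lid.

Run:
```python
from h import *
P=lambda q:np.array([.140-.196*np.cos(q)+.0095*np.sin(q),.002,.121+.196*np.sin(q)+.0095*np.cos(q)])
p=P(.56);print(p,rel(w(p+[-.002,0,.10]),Rtool(0)),rel(w(p+[-.002,0,.04]),Rtool(0)))
for q in np.arange(.56,-.03,-.04):
    d=P(q)-P(.56);print(round(q,2),'y %.2f z %.2f'%(100*d[0],-100*d[2]))
```

```text
[-0.02101573  0.002       0.23316142] ([0.23, 14.8, -3.46], [0.209, -0.002, 0.001]) ([0.22, 13.55, 2.41], [0.209, -0.002, 0.001])
0.56 y 0.00 z -0.00
0.52 y -0.44 z 0.65
0.48 y -0.84 z 1.32
0.44 y -1.23 z 2.01
0.4 y -1.58 z 2.71
0.36 y -1.91 z 3.42
0.32 y -2.20 z 4.15
0.28 y -2.47 z 4.89
0.24 y -2.71 z 5.63
0.2 y -2.92 z 6.39
0.16 y -3.10 z 7.16
0.12 y -3.24 z 7.93
0.08 y -3.36 z 8.70
0.04 y -3.44 z 9.48
-0.0 y -3.50 z 10.27
```

Call:
play_rows(steps=[[[0, 0, -4, 0, 0, 0, 0], [0.1, 3, -7, 0.05, 0, 0, 0], [0.2, 7, -6, 0.1, 0, 0, 0], [0.2, 11, -5, 0.15, 0, 0, 0], [0.2, 14.5, -3.5, 0.2, 0, 0, 0], [0.2, 14.1, 0, 0.209, 0, 0, 0], [0.2, 13.55, 2.4, 0.209, 0, 0, 0], [0.2, 13.55, 2.4, 0.209, 0, 0, 0]]])

```text
time_s: 5.57
ee_pos: [0.5515, -0.2679, 0.2647]
eef_rot: [-3.129, -0.001, 1.033]
force: [-0.3, -0.0, -0.3]
grip_width: 0.0006
```

Run:
```python
from h import *
o=ctrl.get_obs();print(o['time_s'],o['ee_pos'],c_(o['ee_pos']),o['eef_rot'],o['force'])
s=ctrl.camera('scene');t=ctrl.camera('top');print(proj(s,o['ee_pos']),proj(t,o['ee_pos']))
a=s['frame'][90:200,210:350];b=t['frame'][130:240,225:365]
cv2.imwrite('pics/lid.png',np.hstack([cv2.resize(x,(400,314),interpolation=cv2.INTER_CUBIC) for x in(a,b)]))
```

```text
5.5667 [ 0.55152662 -0.2679413   0.26474264] [-0.02444471  0.00290402  0.26474264] [-3.12929841e+00 -1.08101897e-03  1.03255548e+00] [-0.32884389 -0.03543812 -0.27479456]
[283.91368981 122.12409816] [290.60029217 188.7820573 ]
```

View pics/lid.png

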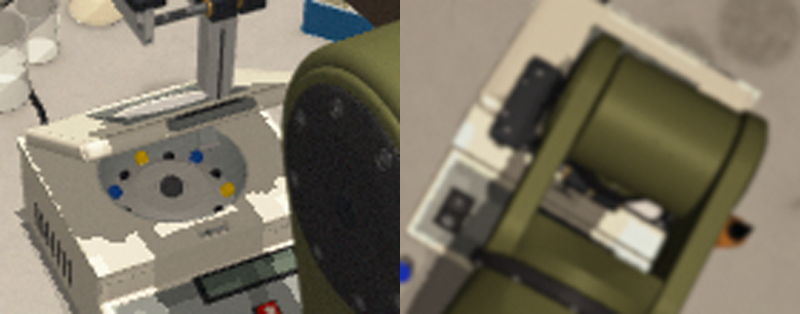

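Call:
play_rows(steps=[[[0, 0, 1.2, 0, 0, 0, 0], [0, 0, 2.2, 0, 0, 0, 0], [0, 0, 2.8, 0, 0, 0, 0], [-0.0, 0, 3.2, 0, 0, 0, 0], [0, -0.4, 3.8, 0, 0, 0, 0], [0, -0.8, 4.5, 0, 0, 0, 0], [0, -1.2, 5.1, 0, 0, 0, 0], [0, -1.2, 5.1, 0, 0, 0, 0]]])

```text
time_s: 6.33
ee_pos: [0.5408, -0.2618, 0.2204]
eef_rot: [-3.138, -0.001, 1.033]
force: [0.9, 0.8, -0.0]
grip_width: -0.0001
```

Call:
play_rows(steps=[[[0, -0.1, 0.6, 0, 0, 0, 0], [0, -0.4, 1.3, 0, 0, 0, 0], [0, -0.7, 2, 0, 0, 0, 0], [0, -0.7, 2, 0, 0, 0, 0], [0, -0.7, 2, 0, 0, 0, 0]]])

```text
time_s: 6.75
ee_pos: [0.5346, -0.258, 0.1999]
eef_rot: [-3.137, -0.001, 1.033]
force: [-0.2, 0.4, 0.7]
grip_width: 0.0004
```

Run:
```python
from h import *
o=ctrl.get_obs();print(o['ee_pos'],c_(o['ee_pos']),o['force'],o['moment'])
s=ctrl.camera('scene');print((proj(s,o['ee_pos'])-[210,90])*[400/140,4])
a=s['frame'][90:200,210:350]
cv2.imwrite('pics/lid2.png',cv2.resize(a,(400,440),interpolation=cv2.INTER_CUBIC))
```

```text
[ 0.53457035 -0.25803472  0.19994129] [-0.04408158  0.00268314  0.19994129] [-0.23508931  0.39095886  0.68874603] [-0.00702218 -0.10286758 -0.02538237]
[217.89348905 228.31920114]
```

View pics/lid2.png

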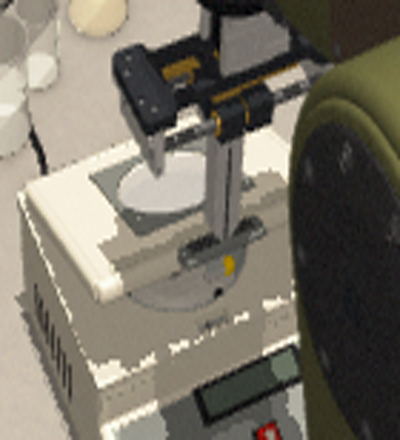

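The lid is following: the fingertip sits on the lip at (218,238) in the crop. I'll continue along the arc.

Call:
play_rows(steps=[[[0, -0.3, 0.7, 0, 0, 0, 0], [0, -0.55, 1.5, 0, 0, 0, 0], [0, -0.8, 2.2, 0, 0, 0, 0], [0, -1.0, 3.0, 0, 0, 0, 0], [0, -1.2, 3.7, 0, 0, 0, 0], [0, -1.3, 4.5, 0, 0, 0, 0], [0, -1.45, 5.3, 0, 0, 0, 0], [0, -1.5, 5.8, 0, 0, 0, 0], [0, -1.5, 5.8, 0, 0, 0, 0]]])

```text
time_s: 7.55
ee_pos: [0.5215, -0.2501, 0.1414]
eef_rot: [-3.137, -0.001, 1.033]
force: [0.1, 0.5, 2.1]
grip_width: 0.0005
```

Call:
play_rows(steps=[[[0, 0, 0.3, 0, 0, 0, 0], [0, 0, 0.6, 0, 0, 0, 0], [0, 0, 0.8, 0, 0, 0, 0], [0, 0, 1.0, 0, 0, 0, 0], [0, 0, 1.0, 0, 0, 0, 0]]])

```text
time_s: 7.97
ee_pos: [0.5214, -0.2501, 0.1309]
eef_rot: [-3.137, -0.001, 1.033]
force: [-0.3, 0.3, 0.0]
grip_width: 0.0004
```

Call:
play_rows(steps=[[[0, 0, 0.1, 0, 0, 0, 0], [0, 0, 0.2, 0, 0, 0, 0], [0, 0, 0.25, 0, 0, 0, 0], [0, 0, 0.25, 0, 0, 0, 0], [0, 0, 0.25, 0, 0, 0, 0]]])

```text
time_s: 8.38
ee_pos: [0.5216, -0.2502, 0.1299]
eef_rot: [-3.138, -0.001, 1.033]
force: [-6.8, 3.7, 15.4]
grip_width: 0.0003
```

Call:
play_rows(steps=[[[0, 0, 0.2, 0, 0, 0, 0], [0, 0, 0.25, 0, 0, 0, 0], [0, 0, 0.25, 0, 0, 0, 0], [0, 0, -0.5, 0, 0, 0, 0], [0, 0, -3, 0, 0, 0, 0], [0, -2, -6, 0, 0, 0, 0], [0, -6, -8, -0.08, 0, 0, 0], [0, -9, -8, -0.2, 0, 0, 0], [0, -9, -8, -0.2, 0, 0, 0]]])

```text
time_s: 9.13
ee_pos: [0.4405, -0.2017, 0.21]
eef_rot: [2.941, -0.001, 1.033]
force: [-0.4, -0.3, -0.0]
grip_width: 0.0003
```

Run:
```python
from h import *
o=ctrl.get_obs();print(o['time_s'],o['ee_pos'],c_(o['ee_pos']),o['force'])
b=np.array([.4311,-.2879,.0725]);n=Rc()@[-np.sin(.21),0,np.cos(.21)]
for d in(.05,.01,.003,-.004):print(d,rel(b+n*d,Rtool()))
s=ctrl.camera('scene');c=ctrl.camera('wrist');t=ctrl.camera('top')
print(proj(c,b),proj(c,w([-.056,.003,.131])))
cv2.imwrite('pics/shut.png',np.hstack([cv2.resize(a,(400,380),interpolation=cv2.INTER_CUBIC) for a in(s['frame'][110:245,210:350],c['frame'])]))
```

```text
9.1333 [ 0.44049879 -0.20174968  0.2099663 ] [-0.15370574  0.00259374  0.2099663 ] [-0.38165806 -0.30385966 -0.0046001 ]
0.05 ([-7.89, 0.75, 9.18], [-0.01, -0.002, 0.002])
0.01 ([-7.9, 0.79, 13.18], [-0.01, -0.002, 0.002])
0.003 ([-7.9, 0.8, 13.88], [-0.01, -0.002, 0.002])
-0.004 ([-7.9, 0.8, 14.58], [-0.01, -0.002, 0.002])
[181.98150756 181.83251045] [256.49161116 264.03023011]
```

View pics/shut.png

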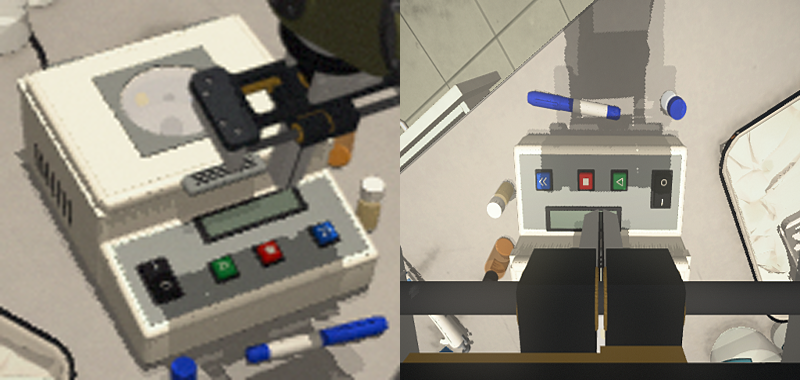

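The lid is shut and holding after release. The blue key appears in the wrist picture at about (183,183), against a predicted (182,182). Now I'll press it.

Call:
play_rows(steps=[[[-4, 0.4, 3, -0.01, 0, 0, 0], [-7.9, 0.8, 6, -0.01, 0, 0, 0], [-7.9, 0.8, 9.2, -0.01, 0, 0, 0], [-7.9, 0.8, 12, -0.01, 0, 0, 0], [-7.9, 0.8, 13.2, -0.01, 0, 0, 0], [-7.9, 0.8, 13.5, -0.01, 0, 0, 0], [-7.9, 0.8, 13.7, -0.01, 0, 0, 0], [-7.9, 0.8, 13.7, -0.01, 0, 0, 0]]])

```text
time_s: 9.95
ee_pos: [0.4347, -0.2901, 0.0787]
eef_rot: [2.934, -0.001, 1.033]
force: [0.3, 0.2, 0.7]
grip_width: 0.0007
```

Run:
```python
from h import *
o=ctrl.get_obs();b=np.array([.4311,-.2879,.0725]);print(o['time_s'],o['ee_pos'],o['force'],rel(b,Rtool()))
```

```text
9.95 [ 0.43468616 -0.29014332  0.07870231] [0.26900541 0.20436521 0.67911669] ([0.01, -0.54, 0.52], [-0.002, -0.002, 0.002])
```

Call:
play_rows(steps=[[[0, -0.25, 0, 0, 0, 0, 0], [0, -0.54, 0, 0, 0, 0, 0], [0, -0.54, 0, 0, 0, 0, 0], [0, -0.54, 0.2, 0, 0, 0, 0], [0, -0.54, 0.4, 0, 0, 0, 0], [0, -0.54, 0.6, 0, 0, 0, 0], [0, -0.54, 0.75, 0, 0, 0, 0], [0, -0.54, 0.75, 0, 0, 0, 0]]])

```text
time_s: 10.62
ee_pos: [0.4317, -0.2884, 0.0703]
eef_rot: [2.933, -0.001, 1.033]
force: [0.2, 0.3, 4.2]
grip_width: 0.0002
```

Run:
```python
from h import *
o=ctrl.get_obs();b=np.array([.4311,-.2879,.0725]);print(o['time_s'],o['ee_pos'],o['force'],rel(b,Rtool()))
```

```text
10.6167 [ 0.43172741 -0.2884008   0.07030694] [0.18483392 0.31867236 4.23948651] ([0.01, -0.03, -0.23], [-0.002, -0.002, 0.002])
```

Call:
play_rows(steps=[[[0, 0, 0.1, 0, 0, 0, 0], [0, 0, 0.2, 0, 0, 0, 0], [0, 0, 0.25, 0, 0, 0, 0], [0, 0, 0.25, 0, 0, 0, 0], [0, 0, 0.25, 0, 0, 0, 0]]])

```text
time_s: 11.03
ee_pos: [0.4321, -0.2886, 0.0696]
eef_rot: [2.933, -0.001, 1.033]
force: [-16.4, 10.7, 33.4]
grip_width: 0.0005
```

Call:
play_rows(steps=[[[0, 0, 0.12, 0, 0, 0, 0], [0, 0, 0.12, 0, 0, 0, 0], [0, 0, 0.12, 0, 0, 0, 0], [0, 0, 0.12, 0, 0, 0, 0]]])

```text
time_s: 11.37
ee_pos: [0.4321, -0.2886, 0.0698]
eef_rot: [2.933, -0.001, 1.033]
force: [-15.2, 9.5, 27.7]
grip_width: 0.0002
```

Run:
```python
from h import *
s=ctrl.camera('scene');c=ctrl.camera('wrist')
o=ctrl.get_obs();print(o['time_s'],o['ee_pos'],o['force'])
cv2.imwrite('pics/end.png',np.hstack([cv2.resize(a,(400,380),interpolation=cv2.INTER_CUBIC) for a in(s['frame'][110:245,210:350],c['frame'][100:300,100:360])]))
```

```text
11.4667 [ 0.43203919 -0.28856375  0.06974397] [-14.4853876   10.09134329  28.5199058 ]
```

View pics/end.png

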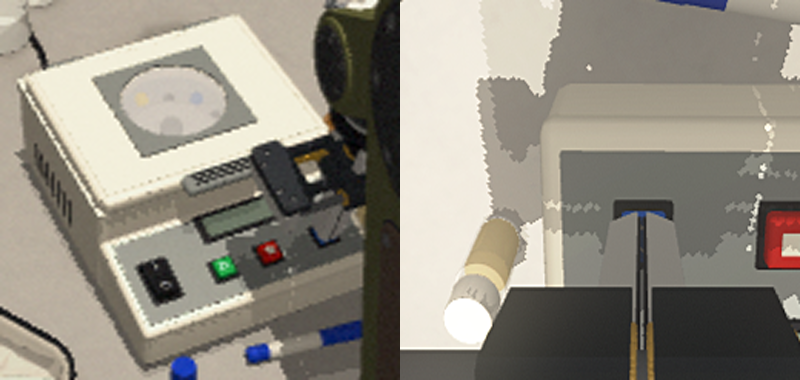

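```bash
python3 -c "
from station import ctrl
print(ctrl.hand_in())"
```

```text
the job is handed in; nothing more can be done
None
```

The short spin is set going and I handed the job in at about 11.5 s, with the blue key still held down. `hand_in` gives no verdict, and I could only check the joints through force, height and pictures.

- **Rocker:** I pressed its far half down to a hard stop at about 36 N, with the fingertip 78.5 mm over the bench. The before-and-after wrist pictures fit a flipped rocker, though the change is only about 2 pixels.
- **Lid:** I pushed it down by its lip along its arc to the stop at 130 mm, with over 15 N, then let go. The later pictures show it flat and staying shut.
- **Blue key:** I pressed it only after the lid was caught. The force read 4.2 N just before the stop, which matches the end of the key's spring. It is now held at about 28 N, with the fingertip seen on the sunken key.
- **Other things:** I did not touch the green and red keys, and what I could see of the bench items in the last pictures had not moved. I did not look at the dish again.
- **Disagreement:** The first approach to the blue key was about 5 mm off along the slope, because the arm was still moving when I measured. I corrected this above the key, before pressing.

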